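Zero check of a bench scale with a check weight held ready

TASK

Get the bench scale ready for its weight check: first turn its black dial until the white pointer stands at the orange index mark, and let go of the dial. Then lift the blue-handled check weight off the chopping board, carry it over the row of jars without disturbing anything, and bring it level to about 1 cm above the scale pan, centred over the printed blue rectangle and squared up with it, never touching the pan. Finish while still holding the weight motionless there, so that the scale can zero before it is loaded.

Things in the scene. Friction and masses are not known exactly. Their poses are not given: they have to be found in the camera images.
- scale: Steel bench scale, fixed, 335 x 270 mm, long way along its own x; its console is the low end at its -x side, facing the robot, top face 55 mm above the table, with a dark display on one half and the dial on the other. Origin on the table; the housing spans x -203 to 133, y -135 to 135 mm in its frame.
- pan: The scale's flat aluminium pan, 210 (x) x 250 (y) x 8 mm, fixed on the scale, upper face 105 mm above the table. Origin at the centre of its underside; axes as the scale's (x away from the console, y to the left seen from the console).
- pan_mark (a point): Centre of the blue rectangle outline printed on the pan's upper face, at the middle of the pan; the outline is about 70 mm (scale x) by 100 mm (scale y), so the long side runs along the scale's y.
- dial (a joint): Angle of the black dial (rad), 0 to 2.4; it grows as the dial turns clockwise seen from above. At 0 the pointer points along the scale's -x. Stays where it is left (light friction, about 0.04 N m).
- dial_grip (a point): Point on the dial's vertical axis at the height to grip, 85 mm above the table. The dial is a disc of 74 mm diameter (top 65 mm above the table) with an upright grip bar on it, 52 mm long, 14 mm thick, top at 95 mm above the table; the bar lies along the line from the axis to the pointer. This point's x axis runs along the bar, away from the pointer. The near edge of the pan is 70 mm from the axis.
- dial_pointer (a point): Outer end of the dial's white pointer line, 36 mm from the axis, on the disc's top face, 65 mm above the table.
- index_mark (a point): Where the pointer's end must come: 36 mm from the dial axis, in line with the small orange index tab that lies on the white dial plate just outside the disc. The tab's place round the dial differs from run to run; it is always reached clockwise from the start, within the dial's range.
- weight: The check weight to use: flat steel block 90 (x) x 60 (y) x 12 mm with an upright blue handle plate in its middle, 50 mm long (along x), 14 mm thick (y), its top 60 mm above the block's underside. About 0.5 kg. Origin at the centre of the underside; stands on the chopping board.
- weight_grip (a point): Middle of the blue handle, 42 mm above the weight's underside; axes as the weight's.
- board: White chopping board, fixed, 310 x 250 x 15 mm; origin at the centre of its underside.
- small_weight: Another check weight, not to be moved: steel block 70 x 45 x 9 mm with a yellow handle 40 mm long, 14 mm thick, top 57 mm above its underside; on the same board. Origin at the centre of its underside.
- pickle_jar: Closed green glass jar, 68 mm diameter, 125 mm tall, between board and scale. Origin at the centre of its underside.
- mustard_jar: Closed amber glass jar, 64 mm diameter, 105 mm tall, between board and scale. Origin as above.
- can: Pale food can, 68 mm diameter, 110 mm tall, between board and scale. Origin as above.
- label_roll: Roll of blank labels, 90 mm diameter, 40 mm tall, on the table to the left of the scale. Origin at the centre of its underside.
- spatula: Spatula with blue handle lying on the table to the right of the board, to be left alone.
Things that resemble listed ones, but are neither listed nor needed, are in the scene too. Leave any purple look-alike of the weight alone.

How it is judged:
By the outcome, as a careful person would: the job done as asked, in the order asked, and still so for the second after the job is handed in, while the arm keeps its last pose, push and grip.
It also fails if it takes over 67 s, if anything falls off the work surface, if the arm or the gripper's body presses on something with over 40 N, if the wrist force passes 120 N, or if a joint passes its speed limit or range.

ROBOT

A 7-joint arm with a two-finger parallel gripper is mounted at the origin on the work surface. World frame = base frame: x ahead of the robot, y to its left, z up, the work surface at z = 0. Lengths are in m, angles in rad, forces in N, time in s.
With the tool pointing down it reaches from about 0.425 to 0.925 m from the base axis. Payload 6.8 kg.
Tool frame: the origin (TCP) lies on the front face of the gripper's body, between the roots of the fingers; the fingertips stand 73 mm ahead of it and the grasp point (between the pads) lies 54 mm ahead of it; z points along the fingers, y is the line along which they close (so a half turn about z gives the same grasp; the last joint's range is limited). The gripper opens to 85 mm and grips with 20 to 120 N. Pads are 22 mm wide; open, the fingers measure 114 mm over their backs; the gripper's body (76 mm by 85 mm) begins 54 mm behind the grasp point. The pads swing forward as they close: fully open they stand 13 mm farther back than shut.
Start: joints at [-1.434, 0.477, 0.022, 1.555, -0.011, 1.109, -0.083], TCP at [0.164, 0.655, 0.304] pointing down, gripper open.
Joint ranges: [-2.96, 2.96], [-0.34, 2.1], [-1.41, 1.46], [0.24, 2.44], [-1.37, 4.51], [0.17, 1.92], [-2.96, 2.96]. Speed limits (rad/s): [2.39, 2.39, 3.14, 3.14, 3.14, 3.14, 3.14].

INTERFACE

Orientations are given as a unit quaternion [w, x, y, z].
In Python, from station import bot, optics gives the robot as it stands.
- The arm moves only by the tool drive_tool, never from a script. Its argument "deltas" is a list of rows, each an object with "gripper": the closure in counts, from 0 (fully open) to 255 (shut); "offset": the shift along the tool's x, y, z in units of 1000 mm (1.0 is 1000 mm), a list of three; "angular": the turn, a rotation vector about the tool's x, y, z in units of 45 degrees (1.0 is 45 degrees), a list of three. In form: [{"gripper": gripper, "offset": [dx, dy, dz], "angular": [rx, ry, rz]}, ...]. A call has 1 to 5 rows; each row is the pose to reach, as a shift and turn from the pose commanded when the call began, along the tool's axes at that moment; what a row does not reach only later rows make up. A row lasts 1/10 s, in which the tool goes at most 50 mm and 8.59 degrees, less where a joint would pass 70% of its speed; a pose out of reach is approached as far as the arm can. A call with a number of a shift or a turn outside -1 to 1 is refused whole. A call with a gripper value outside its range is refused whole. The fingers move at their own pace and stop on an object; "grip_force" is the grip in N (left out, the last holds). Time passes only in rows, so rows that repeat a pose let the fingers close. It gives the time, the measured TCP pose, the force, the opening and the grip force at its end, in the units of the state.
- bot.get_obs(): the state, without advancing time (a new reading comes with each control period).
- optics.read_camera(name): name is "scene" or "top" or "wrist"; returns the picture (400x640x3 uint8, blue, green, red); there is no depth.
- optics.camera_model(name): a dict with "fx", "fy", "cx", "cy" (pixels), "cam_to_world" (4x4, takes a point from camera to world coordinates). Camera axes: x right, y up, looking along -z (the intrinsics and any distortion apply to the point x, -y, -z); pixel columns grow to the right and rows downward; lengths in m; the calibration is good to about 2 mm. A picture is of the moment at which its call begins: read the wrist's pose just before it. camera_model takes no time and is no camera call; for the wrist camera it gives the pose at the moment of the call.
- bot.hand_in(): hands the job in; it is judged then, once.
The state is a dict: "t": time; "q": joint angles; "joint_vel": joint speeds; "joint_torque": joint torques, N m; "eef_pos": TCP position; "tool_rot": TCP orientation; "contact_force": force on the tool from outside, world axes, zero at the start; "torque": the same for the moment, N m; "gripper_width": opening from 0.0 (shut) to 1.0 (fully open); "grasp_force": force on a finger pad.
Only numpy, scipy, OpenCV 4.12 (cv2) and the standard library are available. Lean on these libraries where they do the work, as an engineer would, in place of code of your own. Each camera call takes 0.05 s, during which the arm holds its last target. There are 200 camera calls.

## Working session

There is one attempt and no reset: what is moved stays moved. The work goes in short steps, Python scripts to look and compute and a tool call to move; the robot and the scene stay as the last step left them, time stands still between calls to the robot, and variables do not carry over. Pictures are saved under pics/ and viewed, at most 13 in all, crops included, and the job is handed in when it is done.

Besides the shell and the picture viewer there is one more tool, called after ">>>" in YAML: its name, and indented under it one key for each argument. drive_tool: Moves the arm, as the interface text tells. Its arguments: {"type":"object","properties":{"deltas":{"type":"array"},"grip_force":{"type":"number"}},"required":["deltas"]}

```bash
ls; mkdir -p pics
python3 - <<'E'
from station import bot, optics
import cv2, numpy as np
o=bot.get_obs(); print({k:np.round(v,4) for k,v in o.items()})
for n in("scene","top"):
    m=optics.camera_model(n); print(n,{k:(np.round(v,4).tolist()) for k,v in m.items()})
    im=optics.read_camera(n); cv2.imwrite(f"pics/{n}0.png",im)
E
```

```text
pics
{'t': np.float64(0.0), 'q': array([-1.4341,  0.4778,  0.0223,  1.5565, -0.0115,  1.1093, -0.0831]), 'joint_vel': array([ 0.0011, -0.0006,  0.0012, -0.0006,  0.001 ,  0.0006, -0.0014]), 'joint_torque': array([-1.70000e-03, -5.96446e+01,  1.60690e+00, -2.81200e+01,
        1.25000e-02,  9.30000e-03, -0.00000e+00]), 'eef_pos': array([0.1635, 0.6544, 0.3029]), 'tool_rot': array([-0.000e+00,  1.221e-01,  9.925e-01, -9.000e-04]), 'contact_force': array([ 1.0209, -0.4714,  0.9944]), 'torque': array([-0.0423,  0.0051,  0.0295]), 'grasp_force': np.float64(0.0), 'gripper_width': np.float64(1.0)}
scene {'fx': 374.477, 'fy': 374.477, 'cx': 318.523, 'cy': 199.1012, 'cam_to_world': [[-0.1807, -0.6891, 0.7017, 1.4027], [0.9834, -0.1386, 0.1171, 0.1681], [0.0166, 0.7113, 0.7027, 1.0088], [0.0, 0.0, 0.0, 1.0]]}
top {'fx': 422.1433, 'fy': 422.1433, 'cx': 318.9095, 'cy': 194.3284, 'cam_to_world': [[-0.0245, 0.993, -0.1156, 0.2974], [-0.9996, -0.0261, -0.0122, -0.0084], [-0.0151, 0.1153, 0.9932, 1.5505], [0.0, 0.0, 0.0, 1.0]]}
```

View pics/top0.png

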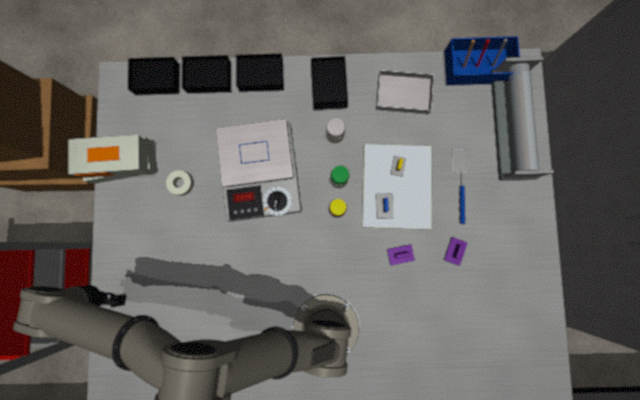

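View pics/scene0.png

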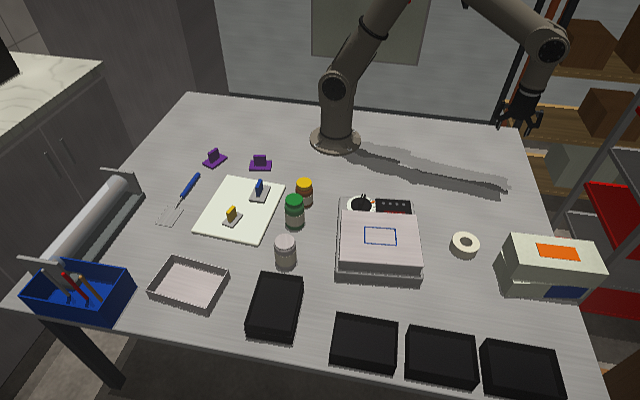

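The top view shows the scale (pan with blue rectangle at 255,153, dial at 277,201). On the board, the blue-handled weight is at (386,204) and the yellow-handled small weight at (400,163). Two purple look-alikes sit off the board at (401,254) and (456,251). The jars are can (336,129), pickle (340,176) and mustard (338,207). The steel, blue-handled one on the board fits the description. I'll measure roughly, then refine with the wrist camera.

```bash
cat > h.py <<'E'
from station import bot, optics
import cv2, numpy as np
from scipy.spatial.transform import Rotation as Rn
def ray(m,px):
    M=np.array(m["cam_to_world"]); px=np.atleast_2d(px).astype(float)
    d=np.c_[(px[:,0]-m["cx"])/m["fx"],-(px[:,1]-m["cy"])/m["fy"],-np.ones(len(px))]
    return M[:3,3],d@M[:3,:3].T
def onplane(m,px,z):
    c,d=ray(m,px); return c+d*((z-c[2])/d[:,2])[:,None]
def proj(m,P):
    M=np.array(m["cam_to_world"]); p=(np.atleast_2d(P)-M[:3,3])@M[:3,:3]
    return np.c_[m["cx"]+m["fx"]*p[:,0]/-p[:,2], m["cy"]-m["fy"]*p[:,1]/-p[:,2]]
def blobs(im,lo,hi,amin=8):
    h=cv2.cvtColor(im,cv2.COLOR_BGR2HSV); k=cv2.inRange(h,np.array(lo),np.array(hi))
    n,_,s,c=cv2.connectedComponentsWithStats(k)
    return [(c[i].round(1),s[i]) for i in range(1,n) if s[i,4]>=amin],k
def snap(name):
    m=optics.camera_model(name); return m,optics.read_camera(name)
def pose():
    o=bot.get_obs(); return o,np.array(o["eef_pos"]),Rn.from_quat(np.roll(o["tool_rot"],-1))
def goto(p,ydir=None):
    """offset/angular to TCP p with tool down, tool y along world angle ydir (deg), nearest half turn"""
    o,p0,R=pose(); off=R.inv().apply(np.array(p)-p0)
    Rt=Rn.from_euler('z',0)
    if ydir is None: yv=R.as_matrix()[:,1]; ydir=np.degrees(np.arctan2(yv[1],yv[0]))
    out=[]
    for a in(ydir,ydir+180):
        a=np.radians(a); y=np.array([np.cos(a),np.sin(a),0]); z=np.array([0,0,-1.]); x=np.cross(y,z)
        out.append((R.inv()*Rn.from_matrix(np.c_[x,y,z])).as_rotvec()/(np.pi/4))
    out.sort(key=np.linalg.norm)
    print("t",round(float(o["t"]),2),"p",p0.round(4),"q7",round(float(o["q"][6]),3),"off",off.round(4),"ang",out[0].round(4),"alt",out[1].round(3))
E
python3 - <<'E'
from h import *
m=optics.camera_model("top"); im=cv2.imread("pics/top0.png")
for n,px,z in [("dial",(277,201),.08),("pan",(255,152.5),.105),("weight",(386,204),.07),("small",(400,163),.07),("can",(336,129),.11),("pickle",(340,176),.125),("must",(338,207),.105)]:
    print(n,onplane(m,px,z).round(3))
# pan edges
print("pan corners",onplane(m,[(217,127),(288,121),(293,178),(222,186)],.105).round(3).tolist())
print("display/console",onplane(m,[(228,221),(299,211)],.055).round(3).tolist())
w=optics.camera_model("wrist");o,p,R=pose(); print({k:np.round(v,3).tolist() for k,v in w.items()}); M=np.array(w["cam_to_world"]); print("cam in tool",R.inv().apply(M[:3,3]-p).round(4), (R.inv()*Rn.from_matrix(M[:3,:3])).as_matrix().round(3))
goto((0.45,0.18,0.33),90)
cv2.imwrite("pics/crop1.png",np.hstack([cv2.resize(im[105:235,205:310],None,fx=4,fy=4,interpolation=2),cv2.resize(im[140:270,365:460],None,fx=4,fy=4,interpolation=2)])[:,:800])
E
```

```text
dial [[0.449 0.157 0.08 ]]
pan [[0.619 0.229 0.105]]
weight [[ 0.429 -0.225  0.07 ]]
small [[ 0.574 -0.281  0.07 ]]
can [[ 0.693 -0.056  0.11 ]]
pickle [[ 0.524 -0.065  0.125]]
must [[ 0.42  -0.055  0.105]]
pan corners [[0.714, 0.363, 0.105], [0.729, 0.112, 0.105], [0.525, 0.098, 0.105], [0.504, 0.345, 0.105]]
display/console [[0.385, 0.335, 0.055], [0.414, 0.082, 0.055]]
{'fx': 314.686, 'fy': 314.686, 'cx': 322.037, 'cy': 199.27, 'cam_to_world': [[0.242, -0.93, -0.276, 0.095], [0.97, 0.231, 0.071, 0.672], [-0.003, -0.285, 0.959, 0.374], [0.0, 0.0, 0.0, 1.0]]}
cam in tool [ 0.0711  0.0006 -0.0714] [[ 0.     0.959  0.285]
 [ 1.    -0.001  0.001]
 [ 0.001  0.285 -0.959]]
t 0.1 p [0.1635 0.6545 0.303 ] q7 -0.083 off [-0.3929 -0.3909 -0.0263] ang [-2.100e-03 -1.000e-04 -3.117e-01] alt [-0.000e+00  3.000e-03  3.688e+00]
```

View pics/crop1.png

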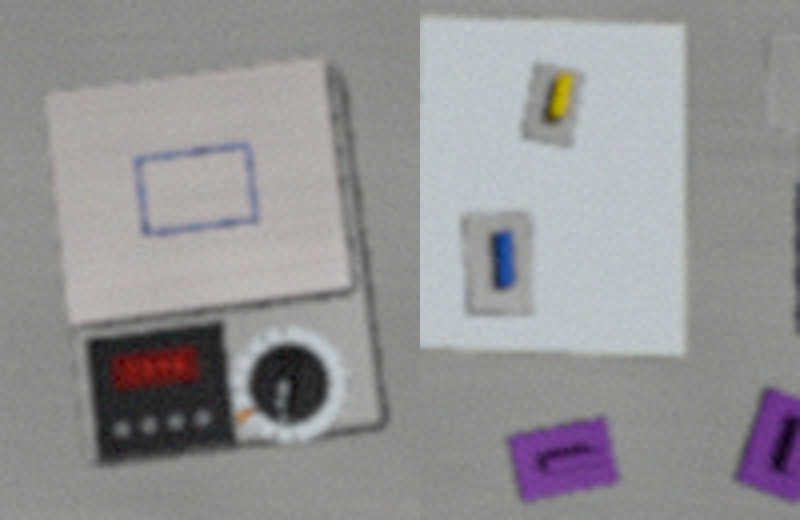

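Confirmed in the crop: the blue handle on the steel block on the board is the weight (503,260 in the crop). The purple ones are off the board. The pointer points at about -x and the orange tab is to its lower left. I'll move above the dial to look closely.

```bash
python3 -c "
from h import *
goto((0.449,0.157,0.30),94.3)"
```

```text
t 0.1 p [0.1635 0.6545 0.303 ] q7 -0.083 off [-0.3975 -0.4134  0.0038] ang [-2.100e-03 -2.000e-04 -4.073e-01] alt [-0.000e+00  3.000e-03  3.593e+00]
```

>>> drive_tool:
  deltas:
    - {"gripper":0,"offset":[-0.398,-0.413,0.0],"angular":[0,0,0]}
    - {"gripper":0,"offset":[-0.398,-0.413,0.0],"angular":[0,0,0]}
    - {"gripper":0,"offset":[-0.398,-0.413,0.0],"angular":[0,0,0]}
    - {"gripper":0,"offset":[-0.398,-0.413,0.0],"angular":[0,0,0]}
    - {"gripper":0,"offset":[-0.398,-0.413,0.0],"angular":[0,0,0]}

```text
t: 0.6
eef_pos: [0.2889, 0.4361, 0.3036]
tool_rot: [-0.0, 0.122, 0.993, -0.0]
contact_force: [1.1, 1.0, -0.9]
gripper_width: 1.002
grasp_force: 0.0
```

```bash
python3 -c "
from h import *
goto((0.449,0.157,0.30),94.3)"
```

```text
t 0.6 p [0.2889 0.4361 0.3036] q7 0.242 off [-0.2229 -0.232   0.0037] ang [-6.000e-04 -2.000e-04 -4.072e-01] alt [-0.000e+00  1.000e-03  3.593e+00]
```

>>> drive_tool:
  deltas:
    - {"gripper":0,"offset":[-0.223,-0.232,0.004],"angular":[0,0,-0.407]}
    - {"gripper":0,"offset":[-0.223,-0.232,0.004],"angular":[0,0,-0.407]}
    - {"gripper":0,"offset":[-0.223,-0.232,0.004],"angular":[0,0,-0.407]}
    - {"gripper":0,"offset":[-0.223,-0.232,0.004],"angular":[0,0,-0.407]}
    - {"gripper":0,"offset":[-0.223,-0.232,0.004],"angular":[0,0,-0.407]}

```text
t: 1.1
eef_pos: [0.4098, 0.2253, 0.3008]
tool_rot: [-0.0, -0.038, 0.999, 0.0]
contact_force: [1.0, 0.8, -0.5]
gripper_width: 1.004
grasp_force: 0.0
```

```bash
python3 -c "
from h import *
goto((0.449,0.157,0.30),94.3)"
```

```text
t 1.1 p [0.4098 0.2253 0.3008] q7 1.045 off [-0.034  -0.0711  0.0008] ang [ 0.0002 -0.0001  0.0001] alt [ 0.  0. -4.]
```

>>> drive_tool:
  deltas:
    - {"gripper":0,"offset":[-0.034,-0.071,0.0],"angular":[0,0,0]}
    - {"gripper":0,"offset":[-0.034,-0.071,0.0],"angular":[0,0,0]}
    - {"gripper":0,"offset":[-0.034,-0.071,0.0],"angular":[0,0,0]}
    - {"gripper":0,"offset":[-0.034,-0.071,0.0],"angular":[0,0,0]}

```text
t: 1.5
eef_pos: [0.4484, 0.1589, 0.3006]
tool_rot: [-0.0, -0.037, 0.999, 0.0]
contact_force: [0.6, 0.7, -0.3]
gripper_width: 1.003
grasp_force: 0.0
```

Run:
```python
from h import *
m,im=snap("wrist"); cv2.imwrite("pics/w1.png",im); np.save("w1.npy",m,allow_pickle=True)
print(pose()[1], bot.get_obs()["q"])
for n,lo,hi in [("orange",(5,120,90),(20,255,255)),("blue",(105,90,60),(130,255,255))]:
    print(n,[(c,s.tolist(),onplane(m,c,.06 if n=="orange" else .105).round(4)[0]) for c,s in blobs(im,lo,hi,25)[0]])
```

```text
[0.44804403 0.15983084 0.3006591 ] [-0.71037335  0.14759659  0.26334637  2.03464127 -0.04717512  0.96543342
  1.22345947]
orange [(array([108.7, 123.5]), [77, 105, 49, 56, 407], array([ 0.4089, -0.0508,  0.06  ])), (array([364.5, 161.1]), [357, 156, 15, 11, 94], array([0.4271, 0.1997, 0.06  ]))]
blue [(array([379.1, 332.3]), [333, 329, 100, 23, 301], array([0.5923, 0.2273, 0.105 ]))]
```

View pics/w1.png

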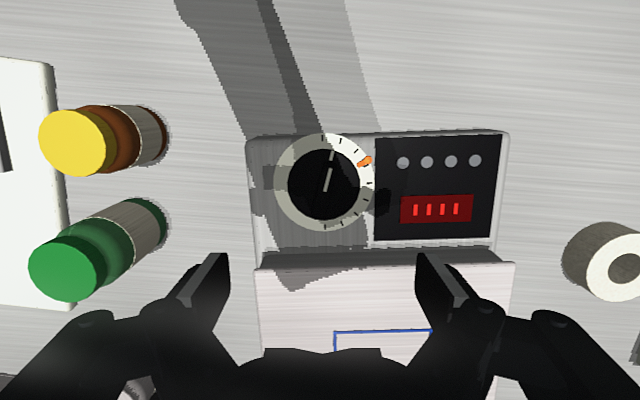

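The wrist picture shows the dial disc at about (325,183), the pointer line near (332,155) and the orange tab at (364,161). I need an enlarged crop for precision.

Run:
```python
from h import *
im=cv2.imread("pics/w1.png"); 
c=cv2.resize(im[125:240,260:390],None,fx=6,fy=5,interpolation=cv2.INTER_CUBIC)
c=cv2.resize(im[130:235,265:390],None,fx=5.6,fy=5.6,interpolation=cv2.INTER_CUBIC); c=np.uint8(255*(c/255.)**.6); cv2.imwrite("pics/c2.png",c)
m=np.load("w1.npy",allow_pickle=True).item()
g=cv2.cvtColor(im,cv2.COLOR_BGR2GRAY); 
for th in(40,60):
    k=(g<th).astype(np.uint8); k[:, 374:]=0; k[:,:270]=0;k[:130]=0;k[240:]=0
    cs,_=cv2.findContours(k,cv2.RETR_EXTERNAL,cv2.CHAIN_APPROX_NONE); b=max(cs,key=cv2.contourArea)
    (e,ax,a)=cv2.fitEllipse(cv2.convexHull(b)); P=onplane(m,b[:,0,:],.065)
    A=np.c_[2*P[:,:2],np.ones(len(P))]; s=np.linalg.lstsq(A,(P[:,:2]**2).sum(1),rcond=None)[0]
    r=np.sqrt(s[2]+s[:2]@s[:2]); print(th,e,ax,"centre",s[:2],"r",r,"resid",np.std(np.linalg.norm(P[:,:2]-s[:2],axis=1)-r))
```

```text
40 (323.26361083984375, 184.11288452148438) (70.47486114501953, 71.75270080566406) centre [0.45436619 0.16017728] r 0.03532527493402703 resid 0.002009280169062272
60 (323.1838073730469, 184.12823486328125) (70.74951934814453, 72.3394546508789) centre [0.45432277 0.16027237] r 0.03561212111631896 resid 0.0018556280613151485
```

View pics/c2.png

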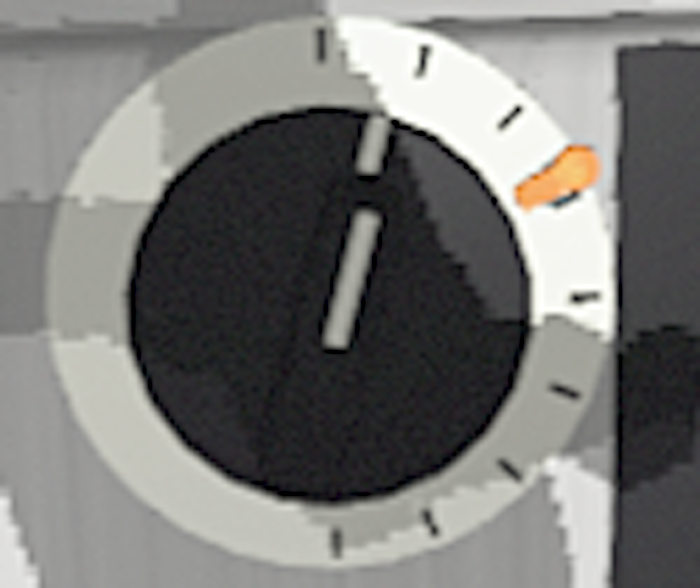

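Run:
```python
from h import *
im=cv2.imread("pics/w1.png"); m=np.load("w1.npy",allow_pickle=True).item()
g=cv2.cvtColor(im,cv2.COLOR_BGR2GRAY)
k=(g<75).astype(np.uint8); k[:,363:]=0; k[:,:280]=0;k[:145]=0;k[225:]=0
cs,_=cv2.findContours(k,cv2.RETR_EXTERNAL,cv2.CHAIN_APPROX_NONE); b=cv2.convexHull(max(cs,key=cv2.contourArea))[:,0,:]
def circ(P):
    A=np.c_[2*P[:,:2],np.ones(len(P))]; s=np.linalg.lstsq(A,(P[:,:2]**2).sum(1),rcond=None)[0]
    r=np.sqrt(s[2]+s[:2]@s[:2]); return s[:2],r,np.std(np.linalg.norm(P[:,:2]-s[:2],axis=1)-r)
C,r,e=circ(onplane(m,b,.065)); print("disc",C,r,e)
px=lambda c:np.array(c)/5.6+[264.6,129.6]
ptr=onplane(m,px([(380,118),(368,172)]),.065)[:,:2]
bar=onplane(m,px([(370,212),(338,348)]),.095)[:,:2]
tab=onplane(m,px([(520,197),(593,160)]),.058)[:,:2]; tabc=onplane(m,(364.5,161.1),.058)[0,:2]
an=lambda v:np.degrees(np.arctan2(v[1],v[0]))
print("ptr",an(ptr[0]-C),np.linalg.norm(ptr-C,axis=1),"line",an(ptr[0]-ptr[1]),"bar",bar,an(bar[0]-bar[1]),"bar r",np.linalg.norm(bar-C,axis=1),an(bar[0]-C))
print("tab",an(tabc-C),np.linalg.norm(tabc-C),[ (an(t-C),np.linalg.norm(t-C)) for t in tab],"dir",an(tab[1]-tab[0]))
# pan near edge and blue edge directions, ticks
near=onplane(m,[(262,269),(512,263)],.105); print("near edge",near.round(4),an(near[0]-near[1]),np.linalg.norm(near[0]-near[1]))
con=onplane(m,[(252,135),(503,131)],.055); print("con edge",con.round(4),an(con[0]-con[1]))
```

```text
disc [0.45384851 0.1603914 ] 0.03657142895959999 0.00031324346912355825
ptr 169.83255024504723 [0.03596687 0.0263229 ] line 172.1671914045777 bar [[0.42946164 0.1651262 ]
 [0.45219776 0.16175154]] 171.5573798264611 bar r [0.02484226 0.00213891] 169.01250968962322
tab 123.70490605069956 0.04762504776603561 [(np.float64(123.95578756465525), np.float64(0.03973120961251401)), (np.float64(123.3582343946733), np.float64(0.05420959336750653))] dir 121.71916597619024
near edge [[0.5295 0.1077 0.105 ]
 [0.5058 0.3423 0.105 ]] -84.22919027208967 0.23577376608053524
con edge [[0.4102 0.0863 0.055 ]
 [0.3881 0.3334 0.055 ]] -84.88498254257863
```

```bash
python3 -c "
from h import *
goto((0.454,0.1605,0.142),80.6)"
```

```text
t 1.55 p [0.448  0.1598 0.3007] q7 1.223 off [-0.0061  0.0002  0.1587] ang [ 2.000e-04 -9.000e-04  3.051e-01] alt [ 1.000e-03  0.000e+00 -3.695e+00]
```

>>> drive_tool:
  deltas:
    - {"gripper":0,"offset":[-0.006,0.0,0.1],"angular":[0,0,0.305]}
    - {"gripper":0,"offset":[-0.006,0.0,0.1],"angular":[0,0,0.305]}
    - {"gripper":0,"offset":[-0.006,0.0,0.1],"angular":[0,0,0.305]}
    - {"gripper":0,"offset":[-0.006,0.0,0.1],"angular":[0,0,0.305]}
  grip_force: 25

```text
t: 1.95
eef_pos: [0.4538, 0.1605, 0.201]
tool_rot: [-0.001, 0.08, 0.997, -0.001]
contact_force: [0.4, 0.7, 1.2]
gripper_width: 0.992
grasp_force: 0.0
```

```bash
python3 -c "
from h import *
goto((0.454,0.1605,0.142),80.6)"
```

```text
t 1.95 p [0.4538 0.1605 0.201 ] q7 1.063 off [-0.0003  0.0001  0.059 ] ang [-0.0017 -0.0025  0.0049] alt [ 4.000e-03 -3.000e-03 -3.995e+00]
```

>>> drive_tool:
  deltas:
    - {"gripper":0,"offset":[0.0,0.0,0.03],"angular":[0,0,0]}
    - {"gripper":0,"offset":[0,0.0,0.059],"angular":[0,0,0]}
    - {"gripper":0,"offset":[0,0.0,0.059],"angular":[0,0,0]}
    - {"gripper":150,"offset":[0,0.0,0.059],"angular":[0,0,0]}
    - {"gripper":190,"offset":[0,0.0,0.059],"angular":[0,0,0]}

```text
t: 2.45
eef_pos: [0.4558, 0.1603, 0.1443]
tool_rot: [0.002, 0.082, 0.997, 0.001]
contact_force: [0.7, -0.6, 1.1]
gripper_width: 0.693
grasp_force: 0.0
```

>>> drive_tool:
  deltas:
    - {"gripper":255,"offset":[0,0,0],"angular":[0,0,0]}
    - {"gripper":255,"offset":[0,0,0],"angular":[0,0,0]}
    - {"gripper":255,"offset":[0,0,0],"angular":[0,0,0]}
    - {"gripper":255,"offset":[0,0,0],"angular":[0,0,0]}

```text
t: 2.85
eef_pos: [0.4548, 0.1598, 0.1426]
tool_rot: [0.0, 0.082, 0.997, 0.0]
contact_force: [-1.7, 0.4, 7.5]
gripper_width: 0.156
grasp_force: 28.1
```

>>> drive_tool:
  deltas:
    - {"gripper":255,"offset":[0,0,-0.001],"angular":[0,0,0.11]}
    - {"gripper":255,"offset":[0,0,-0.001],"angular":[0,0,0.22]}
    - {"gripper":255,"offset":[0,0,-0.001],"angular":[0,0,0.33]}
    - {"gripper":255,"offset":[0,0,-0.001],"angular":[0,0,0.44]}
    - {"gripper":255,"offset":[0,0,-0.001],"angular":[0,0,0.55]}

```text
t: 3.35
eef_pos: [0.4545, 0.1591, 0.1427]
tool_rot: [0.0, 0.296, 0.955, -0.0]
contact_force: [0.6, -1.5, -3.7]
gripper_width: 0.155
grasp_force: 26.6
```

>>> drive_tool:
  deltas:
    - {"gripper":255,"offset":[0,0,0],"angular":[0,0,0.11]}
    - {"gripper":255,"offset":[0,0,0],"angular":[0,0,0.22]}
    - {"gripper":255,"offset":[0,0,0],"angular":[0,0,0.33]}
    - {"gripper":255,"offset":[0,0,0],"angular":[0,0,0.44]}
    - {"gripper":255,"offset":[0,0,0],"angular":[0,0,0.48]}

```text
t: 3.85
eef_pos: [0.4541, 0.1586, 0.1427]
tool_rot: [-0.0, 0.469, 0.883, -0.001]
contact_force: [-0.4, -3.9, 0.1]
gripper_width: 0.156
grasp_force: 27.1
```

>>> drive_tool:
  deltas:
    - {"gripper":255,"offset":[0,0,0],"angular":[0,0,0]}
    - {"gripper":255,"offset":[0,0,0],"angular":[0,0,0]}

```text
t: 4.05
eef_pos: [0.4541, 0.1587, 0.1426]
tool_rot: [-0.0, 0.467, 0.884, -0.001]
contact_force: [-1.0, -5.9, -1.3]
gripper_width: 0.16
grasp_force: 27.0
```

Run:
```python
from h import *
goto((0.454,0.1605,0.30),80.6-46.5)
o=bot.get_obs();print(o["contact_force"],o["torque"])
```

```text
t 4.05 p [0.4541 0.1587 0.1426] q7 0.455 off [ 0.0015  0.0007 -0.1574] ang [-0.002   0.0004  0.0037] alt [-1.000e-03 -3.000e-03 -3.996e+00]
[-1.03208049 -5.86135034 -1.27603187] [-1.11399389  0.1506135   0.00377647]
```

>>> drive_tool:
  deltas:
    - {"gripper":120,"offset":[0,0,0],"angular":[0,0,0]}
    - {"gripper":60,"offset":[0,0,0],"angular":[0,0,0]}
    - {"gripper":60,"offset":[0,0,0],"angular":[0,0,0]}
    - {"gripper":60,"offset":[0,0,0],"angular":[0,0,0]}

```text
t: 4.45
eef_pos: [0.4547, 0.1601, 0.1431]
tool_rot: [0.0, 0.467, 0.884, 0.0]
contact_force: [0.0, 0.3, 0.9]
gripper_width: 0.761
grasp_force: 0.0
```

>>> drive_tool:
  deltas:
    - {"gripper":60,"offset":[0,0,-0.03],"angular":[0,0,0]}
    - {"gripper":60,"offset":[0,0,-0.08],"angular":[0,0,0]}
    - {"gripper":0,"offset":[0,0,-0.13],"angular":[0,0,0]}
    - {"gripper":0,"offset":[0,0,-0.16],"angular":[0,0,0]}
    - {"gripper":0,"offset":[0,0,-0.16],"angular":[0,0,0]}

```text
t: 4.95
eef_pos: [0.4567, 0.1604, 0.3072]
tool_rot: [0.002, 0.468, 0.884, 0.004]
contact_force: [0.0, 0.9, -0.2]
gripper_width: 0.999
grasp_force: 0.0
```

Run:
```python
from h import *
m,im=snap("wrist"); cv2.imwrite("pics/w2.png",im); np.save("w2.npy",m,allow_pickle=True)
C=np.array([.4538,.1604,.065]); c=proj(m,C)[0]; print(c, pose()[1])
x,y=(c-[62,52]).astype(int); print(x,y)
cc=cv2.resize(im[y:y+105,x:x+125],None,fx=5.6,fy=5.6,interpolation=cv2.INTER_CUBIC); cv2.imwrite("pics/c3.png",np.uint8(255*(cc/255.)**.6))
print([(b,s.tolist()) for b,s in blobs(im,(5,120,90),(20,255,255),25)[0]])
```

```text
[316.38574797 177.69183178] [0.45543031 0.16022658 0.30485054]
254 125
[(array([316.2, 125. ]), [313, 123, 8, 6, 28]), (array([316.2, 134.1]), [314, 130, 6, 9, 36])]
```

View pics/c3.png

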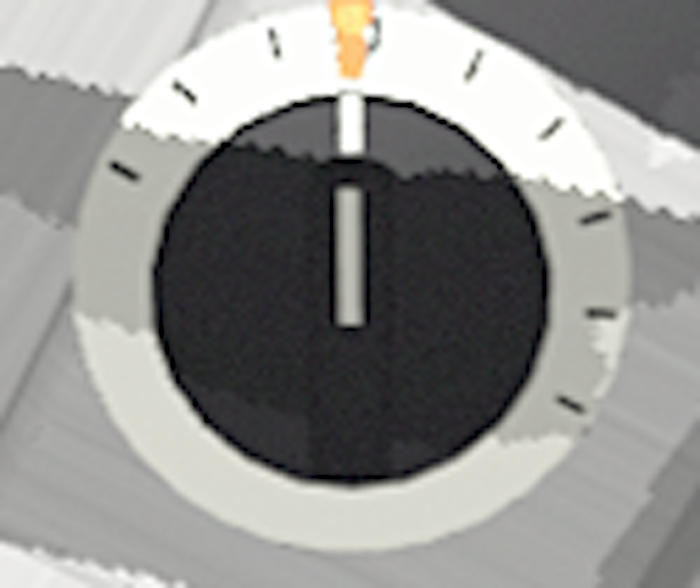

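The crop shows the pointer (350,92) exactly in line with the orange tab (351,75), so the dial is set and released. Now to the weight.

```bash
python3 -c "
from h import *
goto((0.435,-0.222,0.30),90)"
```

```text
t 5.0 p [0.4554 0.1602 0.3049] q7 0.258 off [-0.3044 -0.2321  0.0034] ang [ 0.0065  0.0022 -1.2388] alt [ 0.003 -0.008  2.761]
```

>>> drive_tool:
  deltas:
    - {"gripper":0,"offset":[-0.304,-0.232,0.0],"angular":[0,0,0]}
    - {"gripper":0,"offset":[-0.304,-0.232,0.0],"angular":[0,0,0]}
    - {"gripper":0,"offset":[-0.304,-0.232,0.0],"angular":[0,0,0]}
    - {"gripper":0,"offset":[-0.304,-0.232,0.0],"angular":[0,0,0]}
    - {"gripper":0,"offset":[-0.304,-0.232,0.0],"angular":[0,0,0]}

```text
t: 5.5
eef_pos: [0.4396, -0.0916, 0.3018]
tool_rot: [-0.001, 0.467, 0.884, -0.0]
contact_force: [1.5, 0.3, -0.5]
gripper_width: 1.002
grasp_force: 0.0
```

```bash
python3 -c "
from h import *
goto((0.435,-0.222,0.30),90); print(bot.get_obs()['q'])"
```

```text
t 5.5 p [ 0.4396 -0.0916  0.3018] q7 0.785 off [-0.1051 -0.0772  0.0017] ang [-8.0000e-04 -2.0000e-03 -1.2387e+00] alt [-2.000e-03  1.000e-03  2.761e+00]
[-0.66220451  0.1075803   0.79826179  2.11098797 -0.09400513  0.95910703
  0.78530178]
```

>>> drive_tool:
  deltas:
    - {"gripper":0,"offset":[-0.105,-0.077,0.0],"angular":[0,0,-0.9]}
    - {"gripper":0,"offset":[-0.105,-0.077,0.0],"angular":[0,0,-0.9]}
    - {"gripper":0,"offset":[-0.105,-0.077,0.0],"angular":[0,0,-0.9]}
    - {"gripper":0,"offset":[-0.105,-0.077,0.0],"angular":[0,0,-0.9]}
    - {"gripper":0,"offset":[-0.105,-0.077,0.0],"angular":[0,0,-0.9]}

```text
t: 6.0
eef_pos: [0.4348, -0.2229, 0.3015]
tool_rot: [-0.001, 0.165, 0.986, -0.001]
contact_force: [0.8, 0.4, 0.3]
gripper_width: 0.995
grasp_force: 0.0
```

```bash
python3 -c "
from h import *
goto((0.435,-0.222,0.30),90); print(bot.get_obs()['q'])"
```

```text
t 6.0 p [ 0.4348 -0.2229  0.3015] q7 1.775 off [0.0001 0.001  0.0015] ang [-0.0022 -0.0031 -0.4225] alt [-4.000e-03  3.000e-03  3.577e+00]
[-0.32308683  0.2037127   0.77397265  2.02948244 -0.16896192  0.97400437
  1.77524678]
```

>>> drive_tool:
  deltas:
    - {"gripper":0,"offset":[0,0.0,0.0],"angular":[0,0,-0.42]}
    - {"gripper":0,"offset":[0,0.0,0.0],"angular":[0,0,-0.42]}
    - {"gripper":0,"offset":[0,0.0,0.0],"angular":[0,0,-0.42]}
    - {"gripper":0,"offset":[0,0.0,0.0],"angular":[0,0,-0.42]}

```text
t: 6.4
eef_pos: [0.4358, -0.22, 0.3019]
tool_rot: [-0.001, 0.003, 1.0, 0.0]
contact_force: [0.0, 0.5, 0.7]
gripper_width: 0.998
grasp_force: 0.0
```

Run:
```python
from h import *
m,im=snap("wrist"); cv2.imwrite("pics/w3.png",im); np.save("w3.npy",m,allow_pickle=True)
print(pose()[1],bot.get_obs()["q"])
for n,lo,hi in [("blue",(105,90,40),(130,255,255)),("yellow",(20,120,60),(34,255,255))]:
    print(n,[(c,s.tolist(),onplane(m,c,.07).round(4)[0]) for c,s in blobs(im,lo,hi,60)[0]])
```

```text
[ 0.435862   -0.22004723  0.30212776] [-0.28038249  0.19371671  0.71402302  2.02743181 -0.15257418  0.973825
  2.07525638]
blue [(array([ 71.1, 158.3]), [51, 100, 40, 122, 2506], array([ 0.4117, -0.4628,  0.07  ])), (array([316.7, 172.5]), [310, 145, 14, 56, 746], array([ 0.427 , -0.2251,  0.07  ]))]
yellow [(array([509.5, 173.4]), [473, 142, 73, 65, 3641], array([ 0.4289, -0.0359,  0.07  ])), (array([269.7, 293.5]), [259, 269, 22, 50, 577], array([ 0.5624, -0.2783,  0.07  ]))]
```

View pics/w3.png

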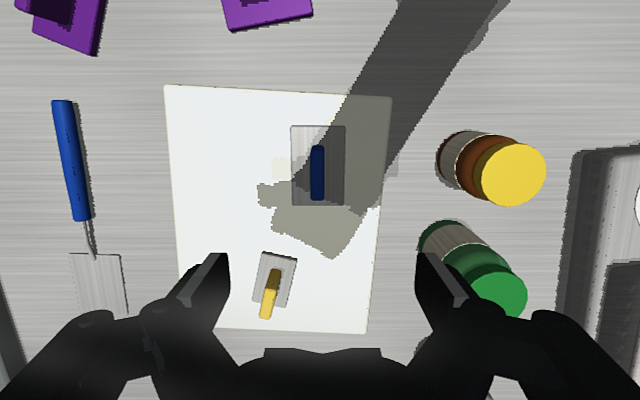

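The blue handle (317,172) stands on the steel block with corners (291,126), (345,126), (344,206) and (291,205), aligned nearly with world x. The yellow small weight is at (275,280) and the purple ones are at the top.

Run:
```python
from h import *
im=cv2.imread("pics/w3.png"); m=np.load("w3.npy",allow_pickle=True).item()
P=onplane(m,[(291,126),(345,126),(344.5,206),(291.5,205.5)],.027)[:,:2]
print(P.round(4).tolist(),"centre",P.mean(0),"size",np.linalg.norm(P[1]-P[0]),np.linalg.norm(P[2]-P[1]))
an=lambda v:np.degrees(np.arctan2(v[1],v[0])); print("x dir",an(P[2]-P[1]),an(P[3]-P[0]),"ydir",an(P[0]-P[1]),an(P[3]-P[2]))
_,k=blobs(im,(105,90,40),(130,255,255)); k[:,:250]=0
for z in(.075,.06):
    r=np.argwhere(k)[:,::-1]; H=onplane(m,r,z)[:,:2]; rc=cv2.minAreaRect((H*1000).astype(np.float32)); print(z,rc)
mid=[( (np.nonzero(k[y])[0].mean()),y) for y in range(150,198)]; M=onplane(m,mid,.075)[:,:2]; vx,vy,x0,y0=cv2.fitLine(M.astype(np.float32),2,0,.01,.01).ravel(); print("handle line",an([vx,vy]),x0,y0)
goto((.43,-.223,.30),90)
```

```text
[[0.3849, -0.253], [0.3852, -0.195], [0.4753, -0.1942], [0.4744, -0.2554]] centre [ 0.4299329  -0.22437954] size 0.05800521922886014 0.09016289097514411
x dir 0.5037408051151856 -1.5398631077586735 ydir -90.30957606689678 -90.86853801818242
0.075 ((426.6581115722656, -225.2697296142578), (12.72119140625, 54.00002670288086), 89.73818969726562)
0.06 ((429.75982666015625, -225.56761169433594), (13.360487937927246, 56.71375274658203), 89.73818969726562)
handle line -0.24494089 0.4271349 -0.22506672
t 6.45 p [ 0.4359 -0.22    0.3021] q7 2.075 off [ 0.0058 -0.003   0.0021] ang [ 0.0003 -0.0018 -0.008 ] alt [-3.000e-03 -0.000e+00  3.992e+00]
```

>>> drive_tool:
  deltas:
    - {"gripper":0,"offset":[0.007,-0.0045,0.05],"angular":[0,0,0]}
    - {"gripper":0,"offset":[0.007,-0.0045,0.1],"angular":[0,0,0]}
    - {"gripper":0,"offset":[0.007,-0.0045,0.13],"angular":[0,0,0]}
    - {"gripper":0,"offset":[0.007,-0.0045,0.13],"angular":[0,0,0]}
    - {"gripper":0,"offset":[0.007,-0.0045,0.13],"angular":[0,0,0]}
  grip_force: 60

```text
t: 6.95
eef_pos: [0.4293, -0.225, 0.1732]
tool_rot: [-0.0, 0.002, 1.0, -0.0]
contact_force: [-0.2, -0.8, 0.5]
gripper_width: 1.002
grasp_force: 0.0
```

```bash
python3 -c "
from h import *
goto((.429,-.2245,.111),89.7); print(bot.get_obs()['q'])"
```

```text
t 6.95 p [ 0.4293 -0.225   0.1732] q7 2.282 off [0.0002 0.0005 0.0622] ang [-0.0005 -0.0013  0.0006] alt [ 2.000e-03 -1.000e-03 -3.999e+00]
[-0.14566555  0.40537945  0.61489388  2.14791559 -0.364057    0.69031089
  2.28193006]
```

>>> drive_tool:
  deltas:
    - {"gripper":0,"offset":[0,0.0005,0.03],"angular":[0,0,0]}
    - {"gripper":0,"offset":[0,0.0005,0.062],"angular":[0,0,0]}
    - {"gripper":0,"offset":[0,0.0005,0.062],"angular":[0,0,0]}
    - {"gripper":0,"offset":[0,0.0005,0.062],"angular":[0,0,0]}
    - {"gripper":150,"offset":[0,0.0005,0.062],"angular":[0,0,0]}

```text
t: 7.45
eef_pos: [0.4305, -0.2248, 0.113]
tool_rot: [0.002, 0.002, 1.0, -0.001]
contact_force: [0.7, 0.3, 0.4]
gripper_width: 0.857
grasp_force: 0.0
```

>>> drive_tool:
  deltas:
    - {"gripper":190,"offset":[0,0,0],"angular":[0,0,0]}
    - {"gripper":255,"offset":[0,0,0],"angular":[0,0,0]}
    - {"gripper":255,"offset":[0,0,0],"angular":[0,0,0]}
    - {"gripper":255,"offset":[0,0,0],"angular":[0,0,0]}
    - {"gripper":255,"offset":[0,0,0],"angular":[0,0,0]}

```text
t: 7.95
eef_pos: [0.4294, -0.2245, 0.1112]
tool_rot: [0.0, 0.002, 1.0, -0.0]
contact_force: [-0.2, -0.5, 4.7]
gripper_width: 0.151
grasp_force: 61.5
```

>>> drive_tool:
  deltas:
    - {"gripper":255,"offset":[0,0,-0.02],"angular":[0,0,0]}
    - {"gripper":255,"offset":[0,0,-0.05],"angular":[0,0,0]}
    - {"gripper":255,"offset":[0,0,-0.09],"angular":[0,0,0]}
    - {"gripper":255,"offset":[0,0,-0.13],"angular":[0,0,0]}
    - {"gripper":255,"offset":[0,0,-0.17],"angular":[0,0,0]}

```text
t: 8.45
eef_pos: [0.4281, -0.2237, 0.2814]
tool_rot: [-0.001, 0.002, 1.0, 0.0]
contact_force: [1.4, 1.2, -4.6]
gripper_width: 0.16
grasp_force: 60.3
```

>>> drive_tool:
  deltas:
    - {"gripper":255,"offset":[0,0,-0.02],"angular":[0,0,0]}
    - {"gripper":255,"offset":[0,0,-0.03],"angular":[0,0,0]}
    - {"gripper":255,"offset":[0,0,-0.03],"angular":[0,0,0]}

```text
t: 8.75
eef_pos: [0.4291, -0.224, 0.311]
tool_rot: [0.0, 0.001, 1.0, 0.0]
contact_force: [0.1, -0.3, -4.6]
gripper_width: 0.156
grasp_force: 60.4
```

```bash
python3 -c "
from h import *
goto((.55,-.05,.31),89.7); print(bot.get_obs()['q'],bot.get_obs()['gripper_width'])
m,im=snap('wrist'); cv2.imwrite('pics/w4.png',im); np.save('w4.npy',m,allow_pickle=True)"
```

```text
t 8.75 p [ 0.4291 -0.224   0.311 ] q7 2.086 off [-0.1204  0.1743  0.0012] ang [0.0006 0.0009 0.0032] alt [-1.000e-03  1.000e-03 -3.997e+00]
[-0.31280691  0.17437364  0.75885327  2.0283515  -0.14415252  0.99044451
  2.08588245] 0.15564206081487758
```

View pics/w4.png

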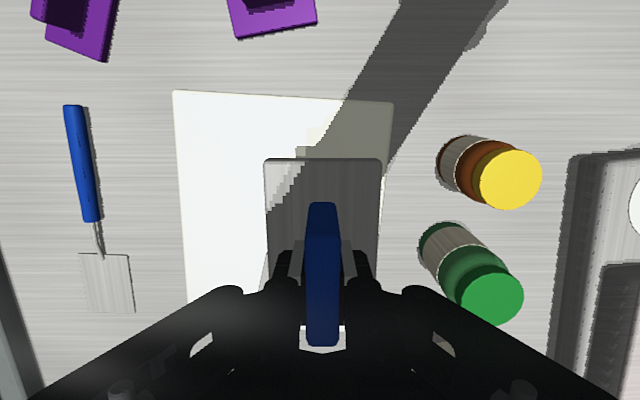

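The weight is held level in the grip, with its near block edge at (265,159)–(381,159). I'll measure its pose in the hand, and the rectangle in the earlier fixed views.

Run:
```python
from h import *
an=lambda v:np.degrees(np.arctan2(v[1],v[0]))
m=np.load("w4.npy",allow_pickle=True).item(); o,p,R=pose()
E=onplane(m,[(265,160),(381,160)],p[2]-.084); print("edge in tool",R.inv().apply(E-p).round(4), np.linalg.norm(E[0]-E[1]))
for n,box in(("top",(225,130,285,178)),("scene",(350,215,410,255))):
    mm=optics.camera_model(n); im=cv2.imread(f"pics/{n}0.png"); _,k=blobs(im,(100,60,40),(130,255,255))
    z=np.zeros_like(k); x0,y0,x1,y1=box; z[y0:y1,x0:x1]=k[y0:y1,x0:x1]
    r=np.argwhere(z)[:,::-1]; H=onplane(mm,r,.105)[:,:2]; print(n,len(r),cv2.minAreaRect((H*1000).astype(np.float32)),"mean",H.mean(0))
m=np.load("w1.npy",allow_pickle=True).item(); im=cv2.imread("pics/w1.png"); _,k=blobs(im,(100,60,40),(130,255,255)); k[:325]=0; k[:,:325]=0
c=np.array([(x,np.nonzero(k[:336,x])[0].mean()) for x in range(340,426)]); H=onplane(m,c,.105)[:,:2]; v=np.polyfit(H[:,1],H[:,0],1); print("near line angle",-np.degrees(np.arctan(v[0])),H[0],H[-1])
print("near corner left",onplane(m,(334.5,332),.105))
goto((.62,.14,.36),5.3)
```

```text
edge in tool [[ 0.0444 -0.0287  0.084 ]
 [ 0.0444  0.0293  0.0841]] 0.05799935677764389
top 2 ((616.7261352539062, 281.5978088378906), (61.11912155151367, 0.0), -173.5779571533203) mean [0.61672613 0.28159781]
scene 95 ((621.817626953125, 235.7261962890625), (70.82408905029297, 100.08393859863281), 5.796708583831787) mean [0.62171872 0.23581589]
near line angle 6.150246962458774 [0.59487652 0.1878214 ] [0.58612376 0.27313689]
near corner left [[0.59528887 0.18227367 0.105     ]]
t 8.8 p [ 0.4287 -0.2237  0.31  ] q7 2.086 off [-0.1903  0.3642 -0.0499] ang [-3.0000e-04 -1.9000e-03  1.8789e+00] alt [ 2.000e-03 -0.000e+00 -2.121e+00]
```

>>> drive_tool:
  deltas:
    - {"gripper":255,"offset":[-0.02,0.04,-0.015],"angular":[0,0,0]}
    - {"gripper":255,"offset":[-0.04,0.075,-0.03],"angular":[0,0,0]}
    - {"gripper":255,"offset":[-0.06,0.11,-0.04],"angular":[0,0,0]}
    - {"gripper":255,"offset":[-0.08,0.15,-0.05],"angular":[0,0,0]}
    - {"gripper":255,"offset":[-0.1,0.19,-0.05],"angular":[0,0,0]}

```text
t: 9.3
eef_pos: [0.5302, -0.0329, 0.36]
tool_rot: [-0.001, 0.002, 1.0, -0.0]
contact_force: [1.7, -0.4, -4.7]
gripper_width: 0.157
grasp_force: 60.9
```

```bash
python3 -c "
from h import *
goto((.62,.14,.36),5.3);print(bot.get_obs()['q'])"
```

```text
t 9.3 p [ 0.5302 -0.0329  0.36  ] q7 1.657 off [-0.0892  0.1732 -0.0002] ang [-1.4000e-03 -1.4000e-03  1.8778e+00] alt [ 1.000e-03 -1.000e-03 -2.122e+00]
[-0.59748369  0.20518734  0.63824475  1.86213158 -0.13521072  1.11886067
  1.65748969]
```

>>> drive_tool:
  deltas:
    - {"gripper":255,"offset":[-0.025,0.035,0],"angular":[0,0,0.18]}
    - {"gripper":255,"offset":[-0.045,0.07,0],"angular":[0,0,0.36]}
    - {"gripper":255,"offset":[-0.06,0.11,0],"angular":[0,0,0.54]}
    - {"gripper":255,"offset":[-0.08,0.15,0],"angular":[0,0,0.72]}
    - {"gripper":255,"offset":[-0.09,0.173,0],"angular":[0,0,0.9]}

```text
t: 9.8
eef_pos: [0.6204, 0.1432, 0.3572]
tool_rot: [-0.002, 0.348, 0.937, -0.001]
contact_force: [-0.5, -0.5, -4.2]
gripper_width: 0.153
grasp_force: 60.9
```

>>> drive_tool:
  deltas:
    - {"gripper":255,"offset":[0,0,0],"angular":[0,0,0.17]}
    - {"gripper":255,"offset":[0,0,0],"angular":[0,0,0.35]}
    - {"gripper":255,"offset":[0,0,0],"angular":[0,0,0.53]}
    - {"gripper":255,"offset":[0,0,0],"angular":[0,0,0.71]}
    - {"gripper":255,"offset":[0,0,0],"angular":[0,0,0.89]}

```text
t: 10.3
eef_pos: [0.6195, 0.1383, 0.3577]
tool_rot: [-0.001, 0.65, 0.76, -0.002]
contact_force: [-0.4, -1.4, -4.3]
gripper_width: 0.156
grasp_force: 61.0
```

>>> drive_tool:
  deltas:
    - {"gripper":255,"offset":[0,0,0],"angular":[0,0,0.08]}
    - {"gripper":255,"offset":[0,0,0],"angular":[0,0,0.08]}
    - {"gripper":255,"offset":[0,0,0],"angular":[0,0,0.08]}

```text
t: 10.6
eef_pos: [0.6198, 0.1383, 0.3589]
tool_rot: [-0.001, 0.671, 0.742, -0.002]
contact_force: [0.1, 0.5, -4.5]
gripper_width: 0.153
grasp_force: 61.0
```

Run:
```python
from h import *
goto((.62,.14,.36),5.3);print(bot.get_obs()['q'])
m,im=snap('wrist'); cv2.imwrite('pics/w5.png',im); np.save('w5.npy',m,allow_pickle=True)
b,k=blobs(im,(100,60,40),(130,255,255),60); print([(c,s.tolist()) for c,s in b])
```

```text
t 10.6 p [0.6198 0.1383 0.3589] q7 0.135 off [ 0.0016  0.0004 -0.0011] ang [-0.0039  0.0014  0.0107] alt [-2.000e-03 -6.000e-03 -3.989e+00]
[-0.92995466  0.48270972  0.88099923  1.63204184 -0.39045222  1.21716003
  0.13462104]
[(array([334.1,  77.2]), [296, 24, 77, 112, 1148]), (array([322. , 274.1]), [304, 202, 37, 145, 4832])]
```

View pics/w5.png

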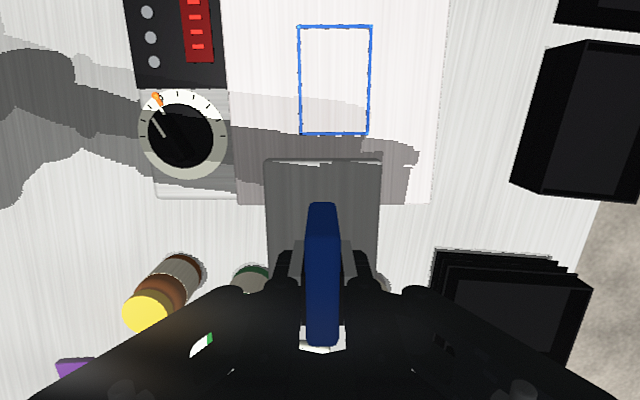

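The picture shows the whole blue rectangle (298–372, 25–135). The weight edge is unchanged in the hand and the dial pointer is still at the tab.

Run:
```python
from h import *
m=np.load("w5.npy",allow_pickle=True).item(); im=cv2.imread("pics/w5.png"); _,k=blobs(im,(100,60,40),(130,255,255)); k[150:]=0
r=np.argwhere(k)[:,::-1]; H=onplane(m,r,.105)[:,:2]
rc=cv2.minAreaRect((H*1000).astype(np.float32)); print(rc)
# line fits for angle
(cx,cy),(w,h),a=rc; A=np.radians(a); L=(H*1000-[cx,cy])@np.c_[[np.cos(A),np.sin(A)],[-np.sin(A),np.cos(A)]]
for i,s in((0,-1),(0,1),(1,-1),(1,1)):
    hw=(w,h)[i]/2; q=L[(s*L[:,i]>hw-5)&(abs(L[:,1-i])<(w,h)[1-i]/2-8)]; f=np.polyfit(q[:,1-i],q[:,i],1); print(i,s,"pos",f[1].round(2),"tilt",np.degrees(f[0]).round(2)*(1 if i else -1))
goto((.622,.2357,.26),5.8)
```

```text
((622.2221069335938, 233.11785888671875), (70.7691421508789, 101.0525131225586), 5.919166564941406)
0 -1 pos -33.42 tilt 0.06
0 1 pos 33.85 tilt 0.01
1 -1 pos -48.74 tilt 0.47
1 1 pos 48.87 tilt 0.59
t 10.65 p [0.6199 0.1382 0.3594] q7 0.134 off [0.0968 0.0121 0.0993] ang [-0.0029  0.0009 -0.0007] alt [1.000e-03 5.000e-03 3.999e+00]
```

Run:
```python
from h import *
def circ(P):
    A=np.c_[2*P[:,:2],np.ones(len(P))]; s=np.linalg.lstsq(A,(P[:,:2]**2).sum(1),rcond=None)[0]
    r=np.sqrt(s[2]+s[:2]@s[:2]); return s[:2].round(4),r.round(4),np.std(np.linalg.norm(P[:,:2]-s[:2],axis=1)-r).round(5)
for n in("w1","w2","w5"):
    m=np.load(n+".npy",allow_pickle=True).item(); g=cv2.cvtColor(cv2.imread(f"pics/{n}.png"),6)
    C=np.array([.4538,.1604,.065]); t=np.linspace(0,2*np.pi,80)[:,None]; q=proj(m,C+.0405*np.c_[np.cos(t),np.sin(t),0*t]).astype(np.int32)
    k=np.zeros_like(g); cv2.fillPoly(k,[q],255); d=((g<75)&(k>0)).astype(np.uint8)
    cs,_=cv2.findContours(d,0,cv2.CHAIN_APPROX_NONE); b=cv2.convexHull(max(cs,key=cv2.contourArea))[:,0,:]
    print(n,circ(onplane(m,b,.065)))
```

```text
w1 (array([0.4538, 0.1604]), np.float64(0.0366), np.float64(0.00031))
w2 (array([0.4536, 0.1604]), np.float64(0.0363), np.float64(0.00014))
w5 (array([0.4548, 0.1604]), np.float64(0.0368), np.float64(0.00045))
```

>>> drive_tool:
  deltas:
    - {"gripper":255,"offset":[0.025,0.003,0.02],"angular":[0,0,0]}
    - {"gripper":255,"offset":[0.055,0.007,0.05],"angular":[0,0,0]}
    - {"gripper":255,"offset":[0.085,0.01,0.08],"angular":[0,0,0]}
    - {"gripper":255,"offset":[0.096,0.012,0.1],"angular":[0,0,0]}
    - {"gripper":255,"offset":[0.096,0.012,0.1],"angular":[0,0,0]}

```text
t: 11.15
eef_pos: [0.6204, 0.238, 0.2566]
tool_rot: [-0.002, 0.669, 0.743, -0.003]
contact_force: [-0.7, 0.0, -4.2]
gripper_width: 0.152
grasp_force: 60.9
```

Run:
```python
from h import *
goto((.6223,.2340,.2115),6)
m,im=snap("scene"); x,y=proj(m,(.622,.234,.12))[0]; print(x,y); cv2.imwrite("pics/s6.png",cv2.resize(im[int(y)-50:int(y)+50,int(x)-65:int(x)+65],None,fx=6,fy=6,interpolation=2)); np.save("s6.npy",im)
_,t=snap("top"); np.save("t6.npy",t)
```

```text
t 11.15 p [0.6204 0.238  0.2566] q7 0.061 off [-0.0041  0.0017  0.045 ] ang [-0.0086  0.0013 -0.0004] alt [2.0e-03 1.3e-02 4.0e+00]
379.9994998358868 232.3168735297057
```

View pics/s6.png

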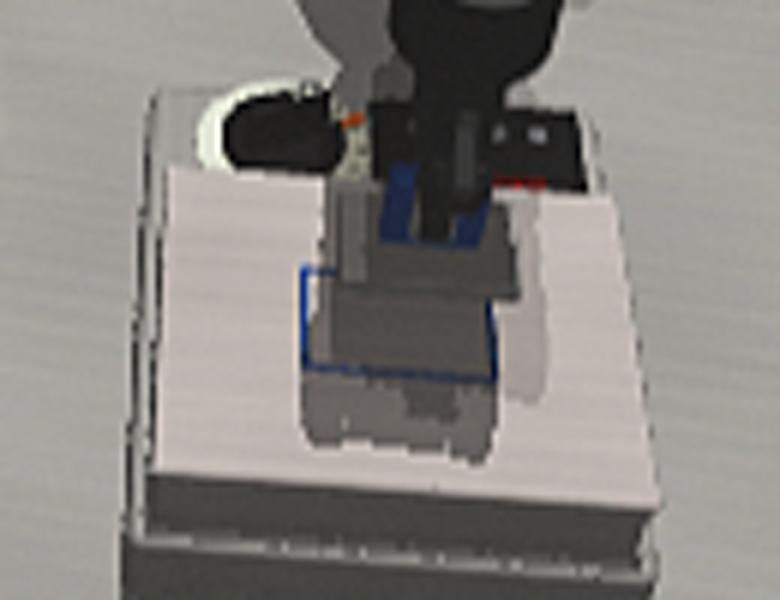

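The weight hangs level over the rectangle with no contact and the hand-held pose is unchanged, so I'll lower it the last part in gentle steps.

>>> drive_tool:
  deltas:
    - {"gripper":255,"offset":[-0.002,0.001,0.01],"angular":[0,0,0]}
    - {"gripper":255,"offset":[-0.003,0.0015,0.02],"angular":[0,0,0]}
    - {"gripper":255,"offset":[-0.003,0.0015,0.025],"angular":[0,0,0]}
    - {"gripper":255,"offset":[-0.003,0.0015,0.025],"angular":[0,0,0]}
    - {"gripper":255,"offset":[-0.003,0.0015,0.025],"angular":[0,0,0]}

```text
t: 11.75
eef_pos: [0.6246, 0.232, 0.236]
tool_rot: [-0.0, 0.671, 0.741, 0.0]
contact_force: [-0.1, 0.6, -4.6]
gripper_width: 0.153
grasp_force: 60.9
```

```bash
python3 -c "
from h import *
goto((.622,.234,.2115),6)"
```

```text
t 11.75 p [0.6246 0.232  0.236 ] q7 0.081 off [ 0.0023 -0.0024  0.0245] ang [-0.     -0.0001 -0.0075] alt [-0.     0.     3.993]
```

>>> drive_tool:
  deltas:
    - {"gripper":255,"offset":[0.001,-0.001,0.007],"angular":[0,0,-0.008]}
    - {"gripper":255,"offset":[0.002,-0.0024,0.014],"angular":[0,0,-0.008]}
    - {"gripper":255,"offset":[0.002,-0.0024,0.02],"angular":[0,0,-0.008]}
    - {"gripper":255,"offset":[0.002,-0.0024,0.0245],"angular":[0,0,-0.008]}
    - {"gripper":255,"offset":[0.002,-0.0024,0.0245],"angular":[0,0,-0.008]}

```text
t: 12.25
eef_pos: [0.6215, 0.2339, 0.2104]
tool_rot: [-0.0, 0.669, 0.743, -0.001]
contact_force: [-0.2, -0.9, -4.6]
gripper_width: 0.154
grasp_force: 60.9
```

>>> drive_tool:
  deltas:
    - {"gripper":255,"offset":[0,0,0],"angular":[0,0,0]}
    - {"gripper":255,"offset":[0,0,0],"angular":[0,0,0]}
    - {"gripper":255,"offset":[0,0,0],"angular":[0,0,0]}
    - {"gripper":255,"offset":[0,0,0],"angular":[0,0,0]}
    - {"gripper":255,"offset":[0,0,0],"angular":[0,0,0]}

```text
t: 12.75
eef_pos: [0.622, 0.2339, 0.2115]
tool_rot: [-0.0, 0.669, 0.743, 0.0]
contact_force: [0.3, -0.6, -4.6]
gripper_width: 0.156
grasp_force: 60.9
```

Run:
```python
from h import *
goto((.622,.234,.2115),6); o=bot.get_obs(); print(np.abs(o["joint_vel"]).max(),o["contact_force"])
m,im=snap("scene"); x,y=380,232; c1=cv2.resize(im[y-50:y+50,x-50:x+50],None,fx=4,fy=4,interpolation=2)
w,iw=snap("wrist"); cv2.imwrite("pics/f7.png",np.hstack([c1,cv2.resize(iw[:250,200:450],(400,400))]))
# block's -y/+y near edge in tool (same check as at pick-up)
g=cv2.cvtColor(iw,6); print("edge rows",[int(np.argmax(np.abs(np.diff(g[120:200,c].astype(int))))+120) for c in(290,322,350)])
```

```text
t 12.75 p [0.622  0.2339 0.2115] q7 0.099 off [0.0001 0.     0.    ] ang [ 0.0001 -0.0002  0.0009] alt [ 0.     0.    -3.999]
0.001438964377602305 [ 0.32393173 -0.56545357 -4.58565472]
edge rows [169, 164, 163]
```

View pics/f7.png

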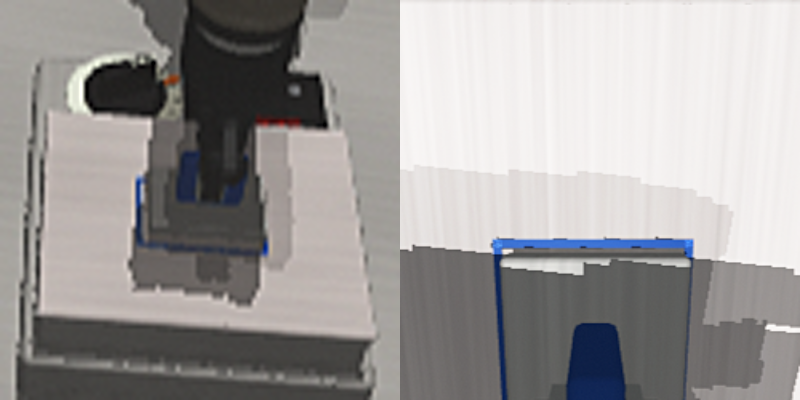

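The final views show the weight square inside the blue outline: in the wrist half, the rectangle edge is at y≈244 from x 493 to 692 and the block edge runs from 501 to 690. A quick numeric check follows.

Run:
```python
from h import *
m,im=snap("wrist"); o,p,R=pose(); _,k=blobs(im,(100,60,40),(130,255,255)); k[158:]=0; k[:140]=0
r=np.argwhere(k)[:,::-1]; print(r.min(0),r.max(0)); L=R.inv().apply(onplane(m,r,.105)-p)
print("rect in tool: x max",L[:,0].max(),"y",L[:,1].min(),L[:,1].max(),"tilt",np.degrees(np.polyfit(L[:,1],L[:,0],1)[0]))
E=R.inv().apply(onplane(m,[(263,161),(381.5,161)],p[2]-.084)-p); print("block edge",E.round(4))
```

```text
[257 149] [383 157]
rect in tool: x max 0.04911607991762425 y -0.035264460808164866 0.035935458020548997 tilt 0.0024632192427199214
block edge [[ 0.0461 -0.0279  0.084 ]
 [ 0.0461  0.0311  0.084 ]]
```

```bash
python3 -c "
from station import bot
print(bot.hand_in())"
```

```text
the job is handed in; nothing more can be done
None
```

The dial pointer is at the orange mark and released, and the weight is held still and level about 1 cm above the pan, centred and squared on the blue rectangle to within about 1.5 mm; handed in at about 13 s with no verdict returned.

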